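# Load a sample vial in a turbidity meter and snap its spring flap shut

### The arm

A 6-joint arm with a two-finger parallel gripper is mounted at the origin on a cart in front of the work surface, level with it; the furniture and walls round the work are solid. World frame = base frame: x ahead of the robot, y to its left, z up, the work surface at z = 0. Lengths are in m, angles in rad, forces in N, time in s.
With the tool pointing down it reaches from about 0.35 to 0.85 m from the base axis. Payload 8.1 kg.
Tool frame: the origin (TCP) lies where the fingers leave the gripper's body, on its centre line; the fingertips stand 84 mm ahead of it and the grasp point (between the pads) lies 65 mm ahead of it; z points along the fingers, y is the line along which they close (so a half turn about z gives the same grasp; the last joint's range is limited). The gripper opens to 93 mm and grips with 3 to 60 N. Pads are 15 mm wide; open, the fingers measure 128 mm over their backs; the gripper's body (75 mm by 188 mm) begins 65 mm behind the grasp point.
Start: joints at [1.126, 0.13, 1.488, -0, 1.523, -0.085], TCP at [0.211, 0.562, 0.303] pointing down, gripper open.
Joint ranges: [-2.96, 2.96], [-0.89, 2.26], [0.02, 2.5], [-1.34, 4.48], [0, 2.73], [-2.66, 2.66]. Speed limits (rad/s): [2.39, 2.39, 2.79, 3.14, 3.14, 3.14].

### API

Orientations are given as [roll, pitch, yaw] about the fixed x, y, z axes, in that order (R = Rz(yaw) Ry(pitch) Rx(roll)).
In Python, from bench import readout, viewer, workorder, nets gives the robot as it stands.
- The arm moves only by the tool send_rows, never from a script. Its arguments are lists of equal length, an entry for each row: "grip": the finger opening in mm, from 0 to 93; "travel": the shift along the tool's x, y, z in mm, a list of three; "dr": the turn, a rotation vector about the tool's x, y, z in degrees, a list of three. In form: {"grip": [grip, ...], "travel": [[x, y, z], ...], "dr": [[wx, wy, wz], ...]}. A call has 1 to 8 rows; each row is the pose to reach, as a shift and turn from the pose commanded when the call began, along the tool's axes at that moment; what a row does not reach only later rows make up. A row lasts 1/8 s, in which the tool goes at most 62.5 mm and 10.7 degrees, less where a joint would pass 70% of its speed; a pose out of reach is approached as far as the arm can. A call with a gripper value outside its range is refused whole. The fingers move at their own pace and stop on an object; "squeeze" is the grip in N (left out, the last holds). Time passes only in rows, so rows that repeat a pose let the fingers close. It gives the time, the measured TCP pose, the force, the opening and the grip force at its end, in the units of the state.
- readout.observe(): the state, without advancing time (a new reading comes with each control period).
- viewer.capture(name): name is "side" or "top"; returns the picture (480x640x3 uint8, red, green, blue); there is no depth.
- viewer.camera_info(name): a dict with "vertical_fov" (degrees; the focal length in pixels is half the picture's height over the tangent of half this angle, whatever the lens; pixels are square), "cx", "cy" (the principal point, pixels), "R" (3x3) and "t" (3): a world point X has camera coordinates R X + t. Camera axes: x right, y down, z forward; pixel columns grow to the right and rows downward; lengths in m; the calibration is good to about 2 mm. A picture is of the moment at which its call begins. camera_info takes no time and is no camera call.
- workorder.hand_in(): hands the job in; it is judged then, once.
Trained networks look in the newest picture that a camera, given by its name, has taken for a name from the list of things; names that differ only in an ending like _2 or _b are one class to them, and where a whole thing is asked for, a point or a joint stands for the part that bears it (a point fixed in the world has none). Each returns a list of dicts, best first, with "p" (0 to 1); they miss things now and then, are a little off and sometimes report something else, mostly with a low value. They report only what shows in the picture. A call takes as long as a camera call. They do not tell look-alikes from the thing itself.
- nets.spot_in(camera, label): "at" ([x, y, z] in m, in the coordinates of the camera as it stood for that picture, good to about 4 mm: the middle of the surface that is visible of it).
- nets.masks_of(camera, label): "pixels" (480x640 bool, what is visible of it).
- nets.spot_point(camera, label): "at" ([x, y, z] in m, in the coordinates of the camera as it stood for that picture, good to about 4 mm: a listed point, or the origin of a listed thing).
The state is a dict: "time": time; "joints": joint angles; "joint_vel": joint speeds; "tau": joint torques, N m; "eef_pos": TCP position; "tcp_rot": TCP orientation; "wrist_force": force on the tool from outside, world axes, zero at the start; "wrist_torque": the same for the moment, N m; "gripper_width": opening from 0.0 (shut) to 1.0 (fully open); "grasp_force": force on a finger pad.
Only numpy, scipy, OpenCV 4.12 (cv2) and the standard library are available. Lean on these libraries where they do the work, as an engineer would, in place of code of your own. Each camera call takes 0.05 s, during which the arm holds its last target. There are 200 camera calls.

### The job

Load the sample for measuring: stand the glass vial upright in the well of the turbidity meter and let go, without pushing its seat down by hand. Then tip the open spring flap over past its snap point so that it springs down onto the vial, and press the flap gently down until it lies fully shut, so that it is the flap that carries the vial home. Never push hard on the meter, and leave the things around it where they are.

Things in the scene. Friction and masses are not known exactly. Their poses are not given: they have to be found in the camera images.
- turbidimeter: white and grey bench turbidity meter, fixed to the worktop; housing 170 deep (x) x 120 wide (y) x 85 mm high. Origin: centre of the underside; z up; its front (display and keys) faces its own -x. No part of it may be pushed with more than 24 N.
- well (a point): centre of the well's mouth, level with the housing's top (z = 85 mm), 10 mm in front of the housing's centre. The mouth is 42 mm wide for the upper 27 mm, and below that a guide bore 35 mm wide with a 1 mm chamfer. In it is a friction-held seat (joint vial_seat).
- vial_seat (a joint): plain disc in the well on which the vial stands. 0 = up, 42 mm below the housing's top (the vial then stands 23 mm proud); grows as it sinks, in m, at most 0.026; starts at 0 to 0.006. Held by friction: it sinks only under about 9 N, which the flap's spring alone does not give, and stays where it is left. About 0.022 with the flap shut on the vial.
- flap (a joint): black light-shield flap, 80 mm wide (y), 6 mm thick. 0 = open, leaning back past upright; 2.05 rad = fully shut, level over the well, on its stop. An over-centre spring drives it away from its snap point, about 1.05 rad, to either stop (0.25 Nm at the stops). Tipped over, it stops on the vial at 1.6 to 1.8 rad; about 5 N pressed near its edge sink vial and seat; at the shut stop the force rises at once.
- hinge (a point): centre of the flap's hinge axis, at the rear of the well: 55 mm behind the housing's centre and 89 mm above its underside, the axis along the housing's y. Two grey cheeks 20 mm high stand beside it, 47 mm to either side.
- flap_edge (a point): middle of the flap's free edge, 105 mm from the hinge axis, half-way through its thickness; a grey thumb tab 40 mm wide reaches 8 mm beyond it. Open, the edge is about 182 mm above the worktop and 48 mm behind the hinge; behind it is free room for fingers.
- vial_center (a point): centre of the glass sample vial, 65 mm high, 40 to 70 g: body 30 mm across, fixed lid 34 mm across from 42 to 53 mm above its underside, on top a round knob 16 mm across from 55 to 65 mm above its underside (the middle of the knob is 27 mm above this point). Take it by the knob from above, so that fingers stay clear of the housing. z is its upright axis.
- dropper_bottle: bystander: amber dropper bottle, 28 mm across, 84 mm high; origin at the centre of its underside
- petri_dish: bystander: clear covered dish, 65 mm across, 15 mm high; origin at the centre of its underside
- strip_box: bystander: small cardboard box, 26 x 60 x 45 mm; origin at the centre of its underside
- seat_top (a point): centre of the top face of the seat in the well, on which the vial's underside stands
- vial: the glass sample vial (see point vial_center); origin at the centre of its underside
Things that resemble listed ones, but are neither listed nor needed, are in the scene too. There is more than one size of the turbidimeter; the job needs the larger.

How it is judged:
On the way, in this order (a step that is already met when the one before it is completed fails the run):
1. the vial stands released and upright on the seat in the well, the flap still open (horizontal distance between vial_center and well below 0.006 m and angle between vial_center's own z axis and vertical below 0.15 rad and z of vial_center in the frame of turbidimeter between 0.066 and 0.0785 m and contact force between the fingers and vial below 0.05 N and value of joint flap below 0.35 rad), for 0.2 s.
2. the flap has been tipped past its snap point and has come down onto the vial standing in the well (horizontal distance between vial_center and well below 0.006 m and angle between vial_center's own z axis and vertical below 0.15 rad and value of joint flap above 1.45 rad), for 0.1 s.
At the end, for the whole second after the job is handed in: The flap lies fully shut (within 0.03 rad of its stop) and at rest, the vial stands below it in the well, within 6 mm of the well's axis and within 0.15 rad of upright, carried home (seat sunk by more than 19 mm) (horizontal distance between vial_center and well below 0.006 m and angle between vial_center's own z axis and vertical below 0.15 rad and value of joint flap above 2.02 rad and value of joint vial_seat above 0.019 m and z of vial_center in the frame of turbidimeter below 0.056 m and linear speed of vial below 0.02 m/s); the robot touches nothing.
It fails at once if the robot pushes on the meter or its flap with more than 24 N (contact force between any of the fingers, the arm and turbidimeter above 24 N).
It fails at once if the seat is pushed down (by more than 4 mm) while the flap is still open (distance of seat_top from where it was at the start of the episode above 0.004 m and value of joint flap below 0.85 rad).
It fails at once if a bystander is moved by more than 30 mm (distance of any of dropper_bottle, petri_dish, strip_box from where it was at the start of the episode above 0.03 m).
It also fails if it takes over 72 s, if anything falls off the work surface, if the arm or the gripper's body presses on something with over 40 N, if the wrist force passes 120 N, or if a joint passes its speed limit or range.

## Working session

There is one attempt and no reset: what is moved stays moved. The work goes in short steps, Python scripts to look and compute and a tool call to move; the robot and the scene stay as the last step left them, time stands still between calls to the robot, and variables do not carry over. Pictures are saved under pics/ and viewed, at most 10 in all, crops included, and the job is handed in when it is done.

Besides the shell and the picture viewer there is one more tool, called after "Emit:" as name(argument=value, ...) on one line, values as JSON. send_rows: Moves the arm, as the interface text tells. Its arguments: {"type":"object","properties":{"grip":{"type":"array","items":{"type":"number"}},"travel":{"type":"array","items":{"type":"array","items":{"type":"number"}}},"dr":{"type":"array","items":{"type":"array","items":{"type":"number"}}},"squeeze":{"type":"number"}},"required":["grip","travel","dr"]}

```bash
mkdir -p pics; cat > h.py <<'E'
import numpy as np, cv2
from bench import readout, viewer, workorder, nets
def w(cam,p):
    c=viewer.camera_info(cam); return np.array(c["R"]).T@(np.array(p)-np.array(c["t"]))
def px(cam,X):
    c=viewer.camera_info(cam); q=np.array(c["R"])@np.array(X)+np.array(c["t"]); f=240/np.tan(np.radians(c["vertical_fov"]/2))
    return np.round([c["cx"]+f*q[0]/q[2],c["cy"]+f*q[1]/q[2]],1)
def snap(cam,name=None):
    im=np.asarray(viewer.capture(cam)); 
    if name: cv2.imwrite("pics/"+name+".png",im[:,:,::-1])
    return im
def pts(cam,labels):
    for l in labels:
        for d in nets.spot_point(cam,l)[:4]:
            X=w(cam,d["at"]); print(cam,l,round(d["p"],2),X.round(4),px(cam,X))
E
python3 - <<'E'
from h import *
print(readout.observe())
for c in ("side","top"):
    i=viewer.camera_info(c); print(c, {k:np.round(v,3).tolist() for k,v in i.items() if not isinstance(v,str)})
    snap(c,c+"0"); pts(c,["turbidimeter","well","hinge","flap_edge","vial_center","vial","seat_top","dropper_bottle","petri_dish","strip_box"])
a=cv2.imread("pics/side0.png")
E
```

```text
{'time': 0.0, 'joints': array([ 1.12561724e+00,  1.31157647e-01,  1.48926683e+00, -3.50220379e-05,
        1.52297653e+00, -8.53869073e-02]), 'joint_vel': array([-0.00031153,  0.00060031, -0.00041342, -0.00127772, -0.00157736,
        0.001147  ]), 'tau': array([ 3.57257755e-03, -5.59840536e+01, -4.91768789e+01,  7.73963076e-02,
        3.53456615e-02, -1.52497364e-04]), 'eef_pos': array([0.21105333, 0.56122039, 0.30169623]), 'tcp_rot': array([-3.13978790e+00, -1.19371074e-04,  2.78180207e+00]), 'wrist_force': array([ 0.23809318, -0.48643221,  0.66803544]), 'wrist_torque': array([ 0.04595362,  0.0088944 , -0.02867316]), 'grasp_force': 0.0, 'gripper_width': 0.9977471462152152}
side {'vertical_fov': 49.45, 'cx': 319.447, 'cy': 243.672, 'R': [[-0.996, -0.085, -0.022], [-0.033, 0.599, -0.8], [0.082, -0.796, -0.6]], 't': [0.532, 0.148, 0.857]}
side turbidimeter 0.92 [ 0.7045 -0.2015  0.004 ] [245.4 244. ]
side turbidimeter 0.88 [ 0.5156  0.0045 -0.0011] [330.1 321.9]
side well 0.85 [ 0.7003 -0.2009  0.0651] [244.2 219.6]
side well 0.71 [0.5073 0.0082 0.083 ] [334.6 286.8]
side hinge 0.9 [
[... 1092 characters left out ...]
inge 0.61 [ 0.6154 -0.0188  0.1864] [292.3 213.3]
top hinge 0.58 [ 0.7455 -0.2042  0.0666] [381.5 161.7]
top flap_edge 0.96 [ 0.7834 -0.204   0.1361] [386.3 135.8]
top flap_edge 0.91 [ 0.6174 -0.0193  0.1828] [292.6 212.5]
top vial_center 0.62 [ 0.4336 -0.2817  0.0332] [412.8 306.9]
top vial 0.75 [ 0.4397 -0.283   0.0008] [410.6 303.3]
top seat_top 0.66 [ 0.7023 -0.1995  0.0333] [377.1 184.2]
top seat_top 0.6 [0.507  0.0104 0.042 ] [279.8 270.4]
top dropper_bottle 0.67 [ 0.5518  0.1136 -0.0036] [235.8 249.9]
top petri_dish 0.79 [ 4.786e-01 -1.042e-01 -4.000e-04] [331.5 284.3]
top strip_box 0.68 [ 0.5619 -0.1658 -0.0015] [359.3 248. ]
top strip_box 0.45 [ 0.4366 -0.2826 -0.0008] [410.3 304.7]
```

View pics/side0.png

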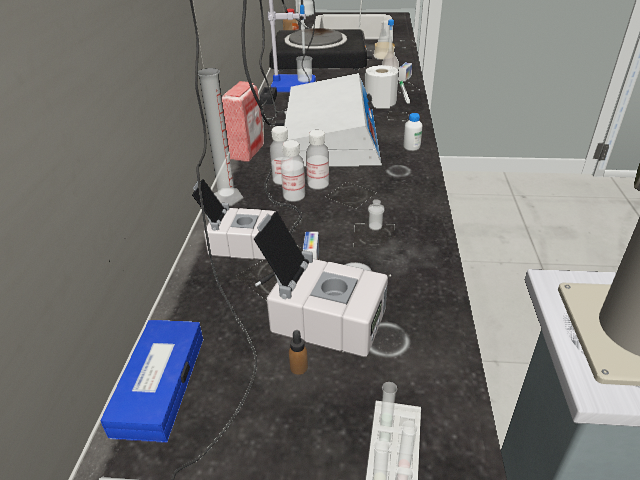

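View pics/top0.png

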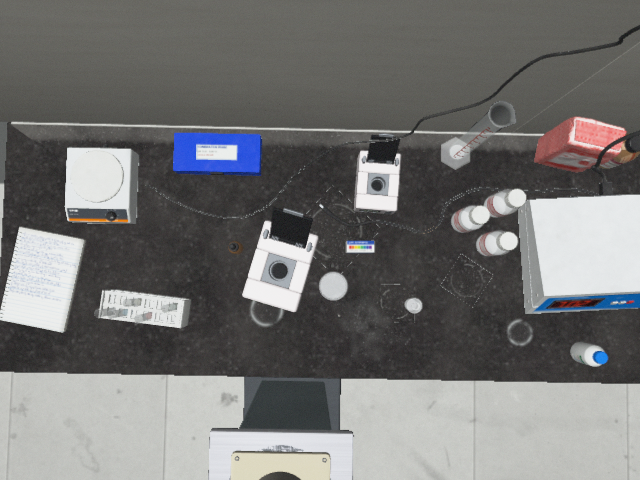

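```bash
cat >> h.py <<'E'
from scipy.optimize import least_squares
from scipy.spatial.transform import Rotation as Ro
def go(P,yaw=None):
    s=readout.observe(); R=Ro.from_euler("xyz",s["tcp_rot"])
    P=np.array(P); print("at",s["eef_pos"].round(4),"F",s["wrist_force"].round(2),"t",round(s["time"],2))
    print("travel mm",(R.inv().apply(P-s["eef_pos"])*1e3).round(1),"dr",np.degrees((R.inv()*Ro.from_euler("xyz",[np.pi,0,yaw])).as_rotvec()).round(1) if yaw is not None else "")
E
python3 - <<'E'
from h import *
L={"turbidimeter":[0,0,0],"well":[-.01,0,.085],"hinge":[.055,0,.089],"flap_edge":[.103,0,.182]}
obs=[];A=[]
for c in ("side","top"):
  for rep in range(3):
    snap(c)
    for l in L:
      for d in nets.spot_point(c,l):
        X=w(c,d["at"])
        if abs(X[0]-.56)<.1 and abs(X[1])<.06 and d["p"]>.5: obs.append(X);A.append(L[l])
    for l in ("vial_center","vial"):
      for d in nets.spot_point(c,l)[:1]: print(c,l,w(c,d["at"]).round(4))
obs=np.array(obs);A=np.array(A)
def f(q): 
    c,s=np.cos(q[2]),np.sin(q[2]); return (A@np.array([[c,s,0],[-s,c,0],[0,0,1]])+[q[0],q[1],0]-obs).ravel()
r=least_squares(f,[.517,.005,-.3],loss="soft_l1",f_scale=.004); q=r.x; print(q,len(obs))
u=np.array([np.cos(q[2]),np.sin(q[2]),0]);o=np.array([q[0],q[1],0])
well=o-.01*u+[0,0,.085]; print("well",well.round(4),px("top",well),px("side",well))
g=cv2.cvtColor(snap("top"),cv2.COLOR_RGB2GRAY)
for nm,(cx,cy) in (("well",px("top",well)),("vial",px("top",[.4375,-.282,.06]))):
    x,y=int(cx)-30,int(cy)-30; k=cv2.resize(g[y:y+60,x:x+60],None,fx=6,fy=6,interpolation=cv2.INTER_CUBIC)
    h=cv2.HoughCircles(k,cv2.HOUGH_GRADIENT,1.2,30,param1=120,param2=30,minRadius=15,maxRadius=80)
    print(nm,cx,cy,None if h is None else [(a/6+x-.4,b/6+y-.4,c/6) for a,b,c in h[0][:4]])
go([.45,.1,.30],q[2]+np.pi)
E
```

```text
side vial_center [ 0.4391 -0.2845  0.0287]
side vial [ 0.4377 -0.2803  0.0009]
side vial_center [ 0.4369 -0.2821  0.0311]
side vial [ 0.4412 -0.2804 -0.001 ]
side vial_center [ 0.4375 -0.2838  0.0301]
side vial [ 0.4421 -0.2849  0.0011]
top vial_center [ 0.436  -0.2818  0.0328]
top vial [ 4.380e-01 -2.805e-01 -1.000e-04]
top vial_center [ 0.4346 -0.2817  0.0331]
top vial [ 0.4347 -0.2846  0.0005]
top vial_center [ 4.769e-01 -1.042e-01 -2.000e-04]
top vial [ 4.357e-01 -2.835e-01 -4.000e-04]
[ 0.51789461  0.00782428 -0.27043725] 24
well [0.5083 0.0105 0.085 ] [278.7 269.6] [333.9 286.8]
well 278.7 269.6 [(np.float32(279.1), np.float32(270.30002), np.float32(8.18)), (np.float32(275.1), np.float32(273.5), np.float32(5.9600005))]
vial 415.4 305.8 [(np.float32(413.9), np.float32(305.5), np.float32(7.78))]
at [0.2112 0.5616 0.3027] F [-0.57 -1.42  0.43] t 3.25
travel mm [-386.  -348.     2.7] dr [-0.  -0.  -5.1]
```

Emit:
send_rows(grip=[60,60,60,60,60,60,60,60], travel=[[-25,-22,0],[-70,-63,0],[-115,-104,0],[-160,-145,0],[-205,-186,0],[-250,-227,0],[-295,-268,0],[-340,-309,0]], dr=[[0,0,-1],[0,0,-2],[0,0,-3],[0,0,-4],[0,0,-5],[0,0,-5],[0,0,-5],[0,0,-5]], squeeze=8)

```text
time: 4.25
eef_pos: [0.4212, 0.1508, 0.3031]
tcp_rot: [3.141, 0.001, 2.869]
wrist_force: [0.1, 0.3, -0.1]
gripper_width: 0.645
grasp_force: 0.0
```

```bash
python3 -c "
from h import *
go([.4375,-.282,.24],2.871)"
```

```text
at [0.4212 0.1508 0.3031] F [ 0.06  0.34 -0.12] t 4.25
travel mm [-132.1 -412.5   63. ] dr [ 0.   0.1 -0.1]
```

Emit:
send_rows(grip=[60,60,60,60,60,60,60,60], travel=[[-17,-53,0],[-34,-106,0],[-51,-159,0],[-68,-212,5],[-85,-265,20],[-102,-318,40],[-119,-371,55],[-132,-412,63]], dr=[[0,0,0],[0,0,0],[0,0,0],[0,0,0],[0,0,0],[0,0,0],[0,0,0],[0,0,0]])

```text
time: 5.25
eef_pos: [0.4362, -0.2817, 0.2388]
tcp_rot: [3.141, -0.001, 2.868]
wrist_force: [0.9, 0.8, -0.6]
gripper_width: 0.644
grasp_force: 0.0
```

```bash
python3 -c "
from h import *
im=snap('side','side1')
x,y=px('side',[.4375,-.282,.12]).astype(int)
cv2.imwrite('pics/s1c.png',cv2.resize(im[y-80:y+80,x-100:x+100,::-1],None,fx=4,fy=4))
pts('side',['vial_center'])
go([.4375,-.282,.139],2.871)"
```

```text
side vial_center 0.65 [ 0.4397 -0.2845  0.0332] [375.3 213.5]
side vial_center 0.53 [ 0.477  -0.1066  0.0043] [354.7 278.2]
at [ 0.4359 -0.283   0.2385] F [ 0.16  1.89 -0.43] t 5.35
travel mm [-1.4  1.5 99.5] dr [-0.  -0.1 -0.3]
```

View pics/s1c.png

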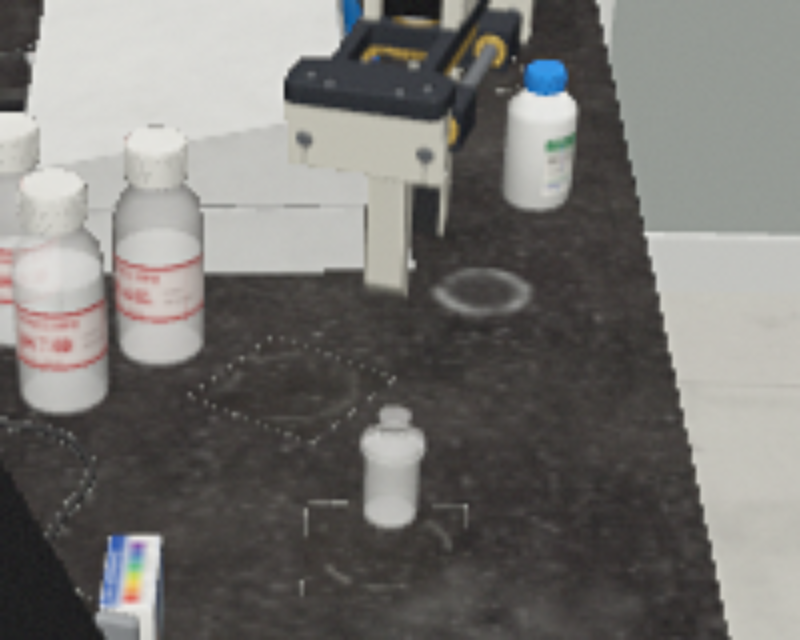

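```bash
python3 -c "
from h import *
x,y=px('side',[.4375,-.282,.12]).astype(int)
f=lambda X:(px('side',X)-[x-100,y-80])*4
print('knob pred',f([.4375,-.282,.06]))
s=readout.observe();R=Ro.from_euler('xyz',s['tcp_rot'])
for sg in(1,-1): print('tip',f(s['eef_pos']+R.apply([0,sg*.036,.084])))
def ray(cam,p,z):
    c=viewer.camera_info(cam);F=240/np.tan(np.radians(c['vertical_fov']/2));R=np.array(c['R']);d=R.T@[(p[0]-c['cx'])/F,(p[1]-c['cy'])/F,1];o=-R.T@np.array(c['t']);return o+d*(z-o[2])/d[2]
print('knob side',ray('side',[396/4+x-100,418/4+y-80],.0595)); print('vial bottom',ray('side',[391/4+x-100,513/4+y-80],.0)); print('top lid',ray('top',[413.9,305.5],.055))
"
```

```text
knob pred [395.6 421.6]
tip [387.6 292. ]
tip [426.8 226. ]
knob side [ 0.43734969 -0.28637857  0.0595    ]
vial bottom [ 0.43742418 -0.28521321  0.        ]
top lid [ 0.43777596 -0.27973335  0.055     ]
```

Emit:
send_rows(grip=[60,60,60,60,5,5,5,5], travel=[[-1.5,0.5,40],[-1.5,0.5,75],[-1.5,0.5,99],[-1.5,0.5,99],[-1.5,0.5,99],[-1.5,0.5,99],[-1.5,0.5,99],[-1.5,0.5,99]], dr=[[0,0,0],[0,0,0],[0,0,0],[0,0,0],[0,0,0],[0,0,0],[0,0,0],[0,0,0]], squeeze=8)

```text
time: 6.35
eef_pos: [0.4387, -0.2798, 0.1413]
tcp_rot: [-3.141, 0.001, 2.869]
wrist_force: [-0.5, 0.5, -0.1]
gripper_width: 0.262
grasp_force: 0.0
```

Emit:
send_rows(grip=[5,5,5,5], travel=[[0,0,0],[0,0,0],[0,0,0],[0,0,0]], dr=[[0,0,0],[0,0,0],[0,0,0],[0,0,0]])

```text
time: 6.85
eef_pos: [0.4386, -0.2797, 0.1409]
tcp_rot: [-3.141, 0.0, 2.869]
wrist_force: [-0.3, 0.3, 2.2]
gripper_width: 0.164
grasp_force: 8.0
```

Emit:
send_rows(grip=[5,5,5,5,5,5,5,5], travel=[[0,0,0],[0,0,-10],[0,0,-30],[0,0,-55],[0,0,-80],[0,0,-110],[0,0,-135],[0,0,-135]], dr=[[0,0,0],[0,0,0],[0,0,0],[0,0,0],[0,0,0],[0,0,0],[0,0,0],[0,0,0]], squeeze=12)

```text
time: 7.85
eef_pos: [0.4393, -0.2803, 0.2784]
tcp_rot: [-3.14, 0.004, 2.869]
wrist_force: [0.8, -1.3, -0.5]
gripper_width: 0.166
grasp_force: 12.0
```

```bash
python3 -c "
from h import *
go([.5083,.0105,.275],2.871)
snap('side'); pts('side',['vial_center','vial'])"
```

```text
at [ 0.4393 -0.2803  0.2784] F [ 0.85 -1.27 -0.54] t 7.85
travel mm [ 11.9 298.6   2.8] dr [-0.1  0.2 -0.1]
side vial_center 0.97 [ 0.4394 -0.2801  0.1685] [378.4 156.8]
side vial 0.61 [ 0.4423 -0.2826  0.1392] [376.3 169.4]
```

Emit:
send_rows(grip=[5,5,5,5,5,5,5,5], travel=[[1,20,0],[3,65,0],[5,115,0],[7,165,0],[9,215,0],[11,265,0],[12,298,0],[12,298,0]], dr=[[0,0,0],[0,0,0],[0,0,0],[0,0,0],[0,0,0],[0,0,0],[0,0,0],[0,0,0]])

```text
time: 9.0
eef_pos: [0.5065, 0.0137, 0.2745]
tcp_rot: [3.141, -0.002, 2.873]
wrist_force: [0.3, -0.3, -0.7]
gripper_width: 0.164
grasp_force: 12.0
```

Emit:
send_rows(grip=[5,5,5,5], travel=[[0,0,15],[0,0,30],[0,0,42],[0,0,42]], dr=[[0,0,0],[0,0,0],[0,0,0],[0,0,0]])

```text
time: 9.5
eef_pos: [0.5061, 0.0102, 0.2318]
tcp_rot: [-3.141, -0.003, 2.868]
wrist_force: [-0.1, 0.5, -0.4]
gripper_width: 0.164
grasp_force: 12.0
```

```bash
python3 -c "
from h import *
go([.5083,.0105,.235],2.871)
im=snap('side','side2')
x,y=px('side',[.5083,.0105,.12]).astype(int); print(x,y)
cv2.imwrite('pics/s2c.png',cv2.resize(im[y-60:y+60,x-80:x+80,::-1],None,fx=5,fy=5,interpolation=cv2.INTER_CUBIC))
f=lambda X:((px('side',X)-[x-80,y-60])*5).round()
print('well',f([.5083,.0105,.085]))
s=readout.observe(); print('vial bottom',f(s['eef_pos']-[0,0,.1405]))
pts('side',['vial_center','vial','well'])"
```

```text
at [0.5061 0.0102 0.2318] F [-0.12  0.46 -0.39] t 9.5
travel mm [-2.   0.9 -3.2] dr [-0.  -0.2 -0.2]
333 270
well [404. 384.]
vial bottom [409. 367.]
side vial_center 0.97 [0.5058 0.0099 0.122 ] [335.3 268.9]
side vial_center 0.44 [0.5088 0.0069 0.0819] [333.7 286.8]
side vial 0.92 [0.5049 0.0075 0.0904] [336.1 283.2]
side well 0.79 [0.5111 0.0115 0.0855] [332.1 286.9]
side well 0.69 [ 0.7017 -0.2001  0.0636] [243.4 220.5]
```

View pics/s2c.png

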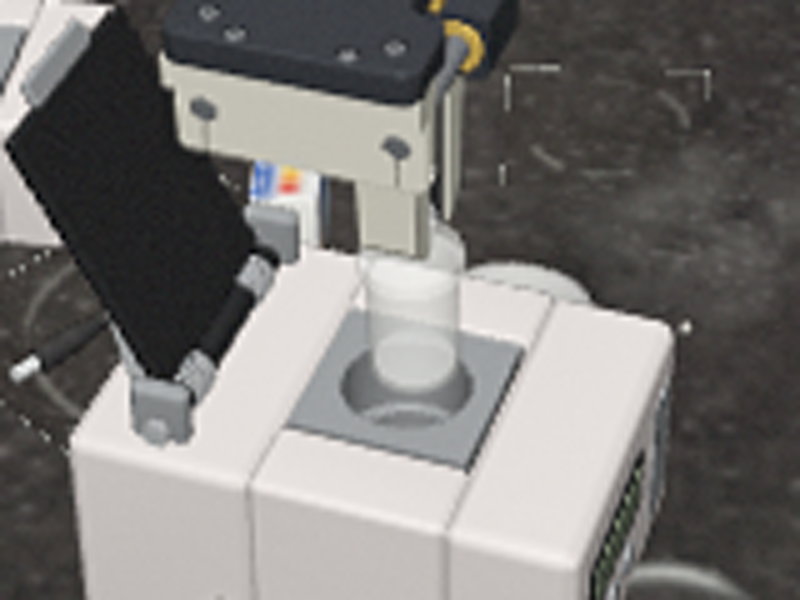

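Emit:
send_rows(grip=[5,5,5,5,5], travel=[[-1.9,2.6,0],[-1.9,2.6,6],[-1.9,2.6,14],[-1.9,2.6,20],[-1.9,2.6,20]], dr=[[0,0,0],[0,0,0],[0,0,0],[0,0,0],[0,0,0]])

```text
time: 10.32
eef_pos: [0.5091, 0.0127, 0.2127]
tcp_rot: [-3.141, -0.002, 2.869]
wrist_force: [0.1, 0.4, -0.7]
gripper_width: 0.157
grasp_force: 12.0
```

```bash
python3 -c "
from h import *
go([.5083,.0105,.215],2.871)
im=snap('side','side3')
x,y=px('side',[.5083,.0105,.10]).astype(int); print(x,y)
cv2.imwrite('pics/s3c.png',cv2.resize(im[y-30:y+30,x-40:x+40,::-1],None,fx=10,fy=10,interpolation=cv2.INTER_CUBIC))
f=lambda X:((px('side',X)-[x-40,y-30])*10).round()
print('well',f([.5083,.0105,.085]))
s=readout.observe(); print('vial bottom',f(s['eef_pos']-[0,0,.1405]))
pts('side',['vial_center','vial','well'])"
```

```text
at [0.5091 0.0127 0.2127] F [ 0.14  0.42 -0.69] t 10.32
travel mm [ 0.2 -2.3 -2.3] dr [-0.  -0.1 -0.1]
333 279
well [409. 378.]
vial bottom [402. 444.]
side vial_center 0.72 [0.5066 0.0138 0.1006] [334.8 280.9]
side vial 0.76 [0.51   0.0093 0.073 ] [332.9 291.8]
side well 0.87 [ 0.6997 -0.1999  0.0649] [244.4 220. ]
side well 0.62 [0.5091 0.0099 0.0851] [333.4 286.5]
side well 0.45 [ 0.62   -0.0222  0.1857] [263.4 221.6]
```

View pics/s3c.png

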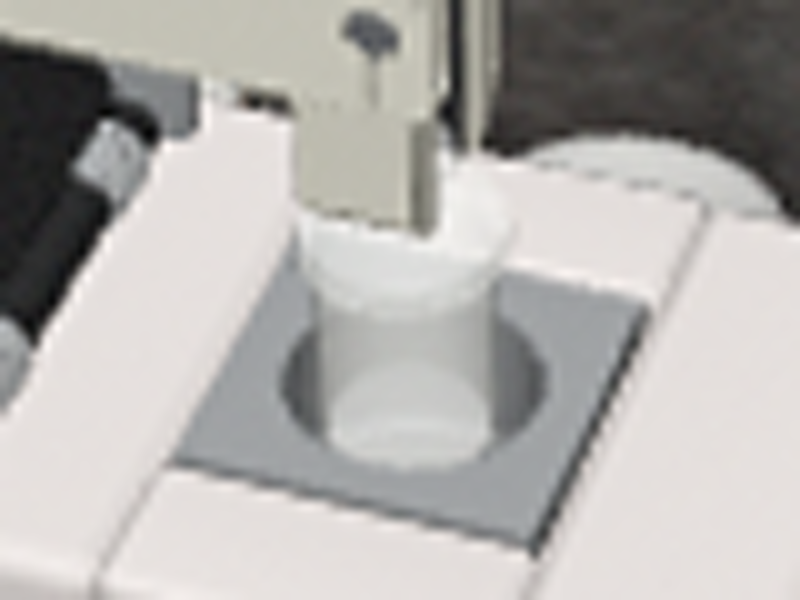

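Emit:
send_rows(grip=[5,5,5,5,5,5], travel=[[0.9,-0.8,4],[0.9,-0.8,10],[0.9,-0.8,14],[0.9,-0.8,18],[0.9,-0.8,21],[0.9,-0.8,21]], dr=[[0,0,0],[0,0,0],[0,0,0],[0,0,0],[0,0,0],[0,0,0]])

```text
time: 11.28
eef_pos: [0.5084, 0.0121, 0.1924]
tcp_rot: [-3.141, -0.0, 2.869]
wrist_force: [-0.0, 0.1, -0.8]
gripper_width: 0.164
grasp_force: 12.0
```

```bash
python3 -c "
from h import *
go([.5072,.0118,.1835],2.871)
snap('side');pts('side',['vial_center','vial'])"
```

```text
at [0.5084 0.0121 0.1924] F [-0.01  0.14 -0.77] t 11.28
travel mm [ 1.1 -0.6  8.9] dr [-0.  -0.  -0.1]
side vial_center 0.57 [0.5065 0.0091 0.0816] [335.  287.9]
side vial 0.78 [0.5072 0.0084 0.0519] [334.7 301. ]
side vial 0.68 [0.5059 0.0112 0.0838] [335.3 287.8]
```

Emit:
send_rows(grip=[5,5,5,5], travel=[[0.3,-0.2,3],[0.3,-0.2,5],[0.3,-0.2,7],[0.3,-0.2,7]], dr=[[0,0,0],[0,0,0],[0,0,0],[0,0,0]])

```text
time: 11.92
eef_pos: [0.5081, 0.012, 0.1855]
tcp_rot: [-3.142, -0.0, 2.869]
wrist_force: [0.4, -0.4, -0.8]
gripper_width: 0.162
grasp_force: 12.0
```

Emit:
send_rows(grip=[5,5,5], travel=[[0,0,1],[0,0,1.5],[0,0,1.5]], dr=[[0,0,0],[0,0,0],[0,0,0]])

```text
time: 12.3
eef_pos: [0.5082, 0.012, 0.1842]
tcp_rot: [-3.142, -0.0, 2.869]
wrist_force: [1.3, 0.5, -0.7]
gripper_width: 0.169
grasp_force: 12.0
```

Emit:
send_rows(grip=[5,5,5], travel=[[0,0,0.8],[0,0,1.5],[0,0,1.5]], dr=[[0,0,0],[0,0,0],[0,0,0]])

```text
time: 12.68
eef_pos: [0.5082, 0.012, 0.1826]
tcp_rot: [-3.142, -0.0, 2.869]
wrist_force: [0.1, -0.2, -0.6]
gripper_width: 0.163
grasp_force: 12.0
```

Emit:
send_rows(grip=[5,5,5], travel=[[0,0,0.8],[0,0,1.2],[0,0,1.2]], dr=[[0,0,0],[0,0,0],[0,0,0]])

```text
time: 13.05
eef_pos: [0.5082, 0.012, 0.1815]
tcp_rot: [3.142, -0.0, 2.869]
wrist_force: [0.8, -0.0, -0.5]
gripper_width: 0.167
grasp_force: 12.0
```

Emit:
send_rows(grip=[5,5,5], travel=[[0,0,0.6],[0,0,1.2],[0,0,1.2]], dr=[[0,0,0],[0,0,0],[0,0,0]])

```text
time: 13.42
eef_pos: [0.5082, 0.012, 0.1803]
tcp_rot: [-3.142, -0.0, 2.869]
wrist_force: [0.2, -1.2, -0.7]
gripper_width: 0.162
grasp_force: 12.0
```

Emit:
send_rows(grip=[5,5,5], travel=[[0,0,0.5],[0,0,1],[0,0,1]], dr=[[0,0,0],[0,0,0],[0,0,0]])

```text
time: 13.8
eef_pos: [0.5087, 0.012, 0.1801]
tcp_rot: [3.141, 0.001, 2.869]
wrist_force: [-0.1, -0.2, 5.2]
gripper_width: 0.159
grasp_force: 12.0
```

Emit:
send_rows(grip=[40,40,40,40,40], travel=[[0,0,-0.5],[0,0,-0.5],[0,0,-0.5],[0,0,-0.5],[0,0,-0.5]], dr=[[0,0,0],[0,0,0],[0,0,0],[0,0,0],[0,0,0]])

```text
time: 14.42
eef_pos: [0.5082, 0.012, 0.1797]
tcp_rot: [-3.142, -0.0, 2.869]
wrist_force: [-0.2, -0.0, 0.2]
gripper_width: 0.432
grasp_force: 0.0
```

Emit:
send_rows(grip=[40,40,40,20,0,0,0,0], travel=[[0,0,-15],[0,0,-40],[0,0,-80],[0,0,-120],[0,0,-130],[0,0,-130],[0,0,-130],[0,0,-130]], dr=[[0,0,0],[0,0,0],[0,0,0],[0,0,0],[0,0,0],[0,0,0],[0,0,0],[0,0,0]])

```text
time: 15.42
eef_pos: [0.5076, 0.012, 0.3081]
tcp_rot: [-3.141, -0.003, 2.869]
wrist_force: [0.5, -0.1, 0.7]
gripper_width: 0.003
grasp_force: 0.0
```

```bash
python3 -c "
from h import *
im=snap('side','side4')
x,y=px('side',[.5083,.0105,.13]).astype(int)
cv2.imwrite('pics/s4c.png',cv2.resize(im[y-60:y+60,x-80:x+80,::-1],None,fx=5,fy=5,interpolation=cv2.INTER_CUBIC))
pts('side',['vial_center','flap_edge','hinge'])
u=np.array([np.cos(-.275),np.sin(-.275),0]); well=np.array([.5075,.0115,0])
P=well+u*(.065+.048+.05); print(P); go(P+[0,0,.31],2.867); go(P+[0,0,.239])"
```

```text
side vial_center 0.56 [0.5073 0.0085 0.0721] [334.6 292. ]
side flap_edge 0.65 [ 0.5716 -0.0044  0.0894] [295.8 277.2]
side flap_edge 0.63 [ 0.7842 -0.2054  0.1379] [197.6 185.7]
side flap_edge 0.6 [ 0.5678 -0.1652  0.0067] [309.7 256.2]
side flap_edge 0.58 [ 0.6225 -0.0212  0.1854] [261.7 222.1]
side hinge 0.89 [ 0.5715 -0.0045  0.0896] [295.9 277.1]
side hinge 0.71 [ 0.7521 -0.201   0.07  ] [218.3 216.8]
[ 0.66437531 -0.03276215  0.        ]
at [0.508  0.012  0.3092] F [0.44 0.02 0.88] t 15.62
travel mm [-162.6   -1.    -1. ] dr [-0.  -0.1  0.1]
at [0.508  0.012  0.3092] F [0.44 0.02 0.88] t 15.62
travel mm [-162.7   -1.    70. ] dr
```

View pics/s4c.png

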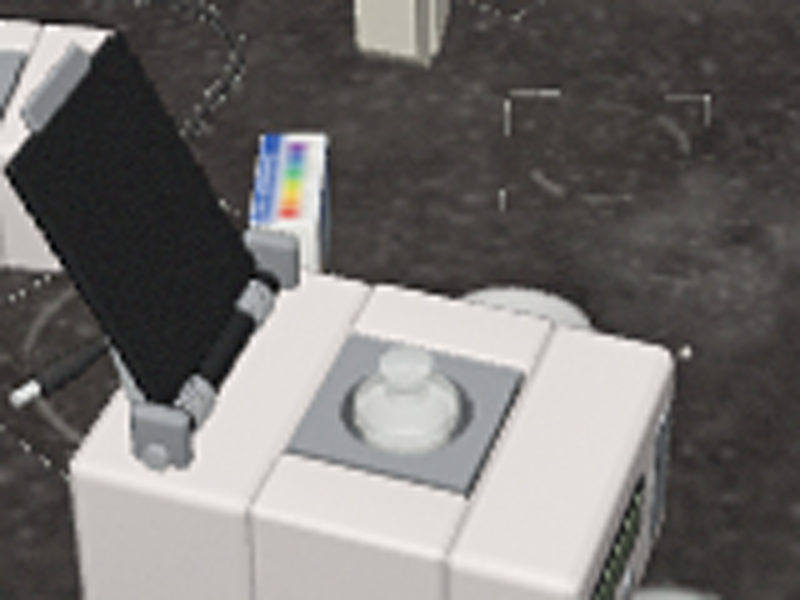

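Emit:
send_rows(grip=[0,0,0,0,0,0,0,0], travel=[[-30,0,-2],[-75,0,-2],[-120,0,-2],[-163,0,-2],[-163,0,10],[-163,0,35],[-163,0,60],[-163,0,70]], dr=[[0,0,0],[0,0,0],[0,0,0],[0,0,0],[0,0,0],[0,0,0],[0,0,0],[0,0,0]])

```text
time: 16.62
eef_pos: [0.6637, -0.0315, 0.2374]
tcp_rot: [-3.141, -0.004, 2.869]
wrist_force: [0.9, 0.6, -0.3]
gripper_width: 0.009
grasp_force: 0.0
```

```bash
python3 -c "
from h import *
go([.664,-.0328,.239],2.867)"
```

```text
at [ 0.6637 -0.0315  0.2374] F [ 0.87  0.61 -0.34] t 16.62
travel mm [-0.7 -1.2 -1.6] dr [-0.  -0.2  0.1]
```

Emit:
send_rows(grip=[0,0,0,0,0,0,0,0], travel=[[15,0,0],[27,0,0],[36,0,0],[44,0,0],[52,0,0],[60,0,0],[68,0,0],[76,0,0]], dr=[[0,0,0],[0,0,0],[0,0,0],[0,0,0],[0,0,0],[0,0,0],[0,0,0],[0,0,0]])

```text
time: 17.62
eef_pos: [0.5913, -0.0112, 0.2395]
tcp_rot: [-3.141, -0.001, 2.869]
wrist_force: [2.4, 0.1, 2.9]
gripper_width: 0.007
grasp_force: 1.2
```

Emit:
send_rows(grip=[0,0,0,0,0,0], travel=[[8,0,0],[16,0,0],[24,0,0],[32,0,0],[40,0,0],[48,0,0]], dr=[[0,0,0],[0,0,0],[0,0,0],[0,0,0],[0,0,0],[0,0,0]])

```text
time: 18.38
eef_pos: [0.5451, 0.0017, 0.2398]
tcp_rot: [-3.142, -0.001, 2.869]
wrist_force: [1.3, 0.3, -0.4]
gripper_width: 0.005
grasp_force: 0.2
```

```bash
python3 -c "
from h import *
print(readout.observe()['wrist_force'])
im=snap('side','side5')
x,y=px('side',[.5083,.0105,.13]).astype(int)
cv2.imwrite('pics/s5c.png',cv2.resize(im[y-60:y+60,x-80:x+80,::-1],None,fx=5,fy=5,interpolation=cv2.INTER_CUBIC))"
```

```text
[ 1.25662959  0.2565442  -0.42378775]
```

View pics/s5c.png

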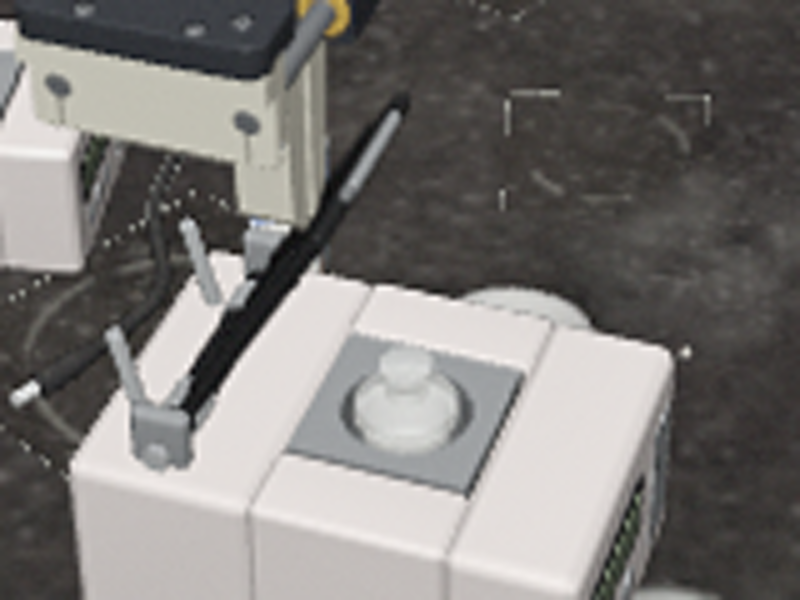

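Emit:
send_rows(grip=[0,0,0,0,0,0,0], travel=[[6,0,0],[12,0,0],[18,0,0],[25,0,0],[32,0,0],[32,0,0],[32,0,0]], dr=[[0,0,0],[0,0,0],[0,0,0],[0,0,0],[0,0,0],[0,0,0],[0,0,0]])

```text
time: 19.3
eef_pos: [0.5151, 0.0101, 0.24]
tcp_rot: [3.142, 0.0, 2.869]
wrist_force: [-0.9, -0.3, 0.0]
gripper_width: 0.007
grasp_force: 0.0
```

```bash
python3 -c "
from h import *
im=snap('side','side6')
x,y=px('side',[.5083,.0105,.13]).astype(int)
cv2.imwrite('pics/s6c.png',cv2.resize(im[y-60:y+60,x-80:x+80,::-1],None,fx=5,fy=5,interpolation=cv2.INTER_CUBIC))
pts('side',['flap_edge'])
u=np.array([np.cos(-.275),np.sin(-.275),0]); well=np.array([.5075,.0115,0])
P=well-u*.027; print(P); go(P+[0,0,.24],2.867); go(P+[0,0,.23])"
```

```text
side flap_edge 0.86 [0.4778 0.0175 0.1168] [353.  275.3]
[0.48151452 0.01883177 0.        ]
at [0.5151 0.0101 0.2399] F [-1.13 -1.25  0.17] t 19.4
travel mm [34.7 -0.6 -0.1] dr [0.  0.  0.1]
at [0.5151 0.0101 0.2399] F [-1.13 -1.25  0.17] t 19.4
travel mm [34.7 -0.6  9.9] dr
```

View pics/s6c.png

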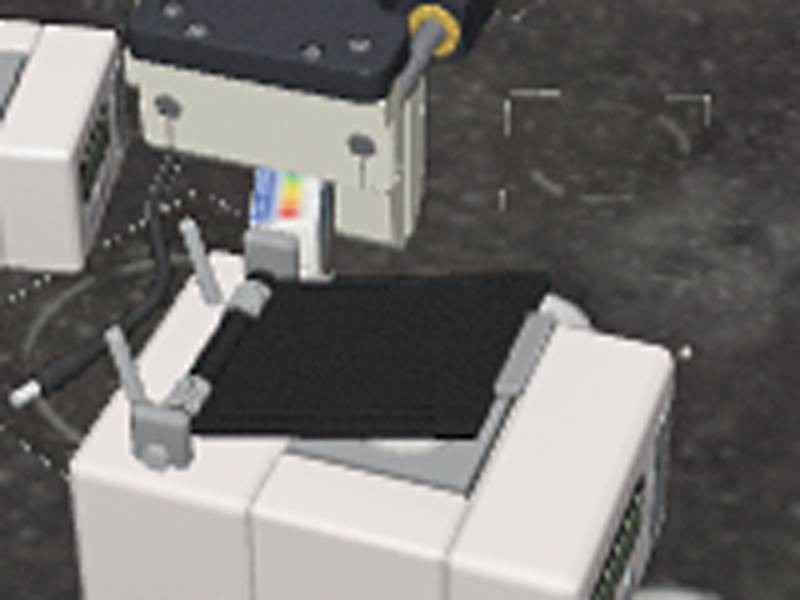

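Emit:
send_rows(grip=[0,0,0,0,0,0], travel=[[20,-0.5,0],[35,-0.5,8],[35,-0.5,20],[35,-0.5,30],[35,-0.5,33],[35,-0.5,36]], dr=[[0,0,0],[0,0,0],[0,0,0],[0,0,0],[0,0,0],[0,0,0]])

```text
time: 20.15
eef_pos: [0.4813, 0.019, 0.2037]
tcp_rot: [-3.141, -0.001, 2.869]
wrist_force: [-2.7, -0.4, 4.2]
gripper_width: 0.007
grasp_force: 1.6
```

Emit:
send_rows(grip=[0,0,0,0,0], travel=[[0,0,2],[0,0,4],[0,0,6],[0,0,8],[0,0,8]], dr=[[0,0,0],[0,0,0],[0,0,0],[0,0,0],[0,0,0]])

```text
time: 20.78
eef_pos: [0.4812, 0.0191, 0.1958]
tcp_rot: [3.142, 0.0, 2.869]
wrist_force: [-1.1, 0.3, 2.1]
gripper_width: 0.007
grasp_force: 0.7
```

Emit:
send_rows(grip=[0,0,0,0,0,0,0], travel=[[0,0,2],[0,0,4],[0,0,6],[0,0,8],[0,0,10],[0,0,12],[0,0,12]], dr=[[0,0,0],[0,0,0],[0,0,0],[0,0,0],[0,0,0],[0,0,0],[0,0,0]])

```text
time: 21.65
eef_pos: [0.4811, 0.019, 0.1836]
tcp_rot: [-3.142, -0.0, 2.869]
wrist_force: [-0.6, 0.8, 0.1]
gripper_width: 0.005
grasp_force: 0.5
```

Emit:
send_rows(grip=[0,0,0,0,0], travel=[[0,0,1],[0,0,2],[0,0,3],[0,0,4],[0,0,4]], dr=[[0,0,0],[0,0,0],[0,0,0],[0,0,0],[0,0,0]])

```text
time: 22.28
eef_pos: [0.4811, 0.0191, 0.1797]
tcp_rot: [-3.142, -0.0, 2.869]
wrist_force: [-0.8, 0.7, 1.3]
gripper_width: 0.005
grasp_force: 0.9
```

Tip at about 0.0957; the stop is expected near 0.092. I'll use fine steps now.

Emit:
send_rows(grip=[0,0,0,0], travel=[[0,0,0.7],[0,0,1.4],[0,0,2],[0,0,2]], dr=[[0,0,0],[0,0,0],[0,0,0],[0,0,0]])

```text
time: 22.78
eef_pos: [0.4811, 0.0191, 0.1778]
tcp_rot: [3.142, -0.0, 2.869]
wrist_force: [-2.1, 0.5, 2.0]
gripper_width: 0.002
grasp_force: 0.9
```

Emit:
send_rows(grip=[0,0,0], travel=[[0,0,0.5],[0,0,0.8],[0,0,0.8]], dr=[[0,0,0],[0,0,0],[0,0,0]])

```text
time: 23.15
eef_pos: [0.4812, 0.019, 0.177]
tcp_rot: [-3.142, 0.0, 2.869]
wrist_force: [-1.8, -0.1, 1.8]
gripper_width: 0.008
grasp_force: 1.1
```

Emit:
send_rows(grip=[0,0,0], travel=[[0,0,0.5],[0,0,0.8],[0,0,0.8]], dr=[[0,0,0],[0,0,0],[0,0,0]])

```text
time: 23.52
eef_pos: [0.4811, 0.0191, 0.1763]
tcp_rot: [3.142, 0.0, 2.869]
wrist_force: [-2.5, -0.5, 3.0]
gripper_width: 0.005
grasp_force: 1.8
```

Emit:
send_rows(grip=[0,0,0], travel=[[0,0,0.3],[0,0,0.5],[0,0,0.5]], dr=[[0,0,0],[0,0,0],[0,0,0]])

```text
time: 23.9
eef_pos: [0.4812, 0.0191, 0.1762]
tcp_rot: [-3.142, 0.0, 2.869]
wrist_force: [-5.2, 0.5, 7.8]
gripper_width: 0.006
grasp_force: 3.8
```

Emit:
send_rows(grip=[0,0], travel=[[0,0,0.3],[0,0,0.3]], dr=[[0,0,0],[0,0,0]])

```text
time: 24.15
eef_pos: [0.4812, 0.0191, 0.1762]
tcp_rot: [3.142, 0.0, 2.869]
wrist_force: [-6.2, -0.1, 9.3]
gripper_width: 0.004
grasp_force: 5.0
```

Emit:
send_rows(grip=[0,0,0,0,0,0], travel=[[0,0,-2],[0,0,-10],[0,0,-40],[0,0,-90],[0,0,-120],[0,0,-120]], dr=[[0,0,0],[0,0,0],[0,0,0],[0,0,0],[0,0,0],[0,0,0]])

```text
time: 24.9
eef_pos: [0.4826, 0.0189, 0.2989]
tcp_rot: [3.14, 0.006, 2.869]
wrist_force: [0.6, -0.5, -0.9]
gripper_width: 0.004
grasp_force: 0.0
```

```bash
python3 -c "
from h import *
im=snap('side','side7')
x,y=px('side',[.5083,.0105,.11]).astype(int)
cv2.imwrite('pics/s7c.png',cv2.resize(im[y-60:y+60,x-80:x+80,::-1],None,fx=5,fy=5,interpolation=cv2.INTER_CUBIC))
pts('side',['flap_edge'])"
```

```text
side flap_edge 0.97 [ 0.7862 -0.2042  0.1382] [196.3 185.8]
side flap_edge 0.7 [0.474  0.0169 0.0904] [355.1 287.9]
```

View pics/s7c.png

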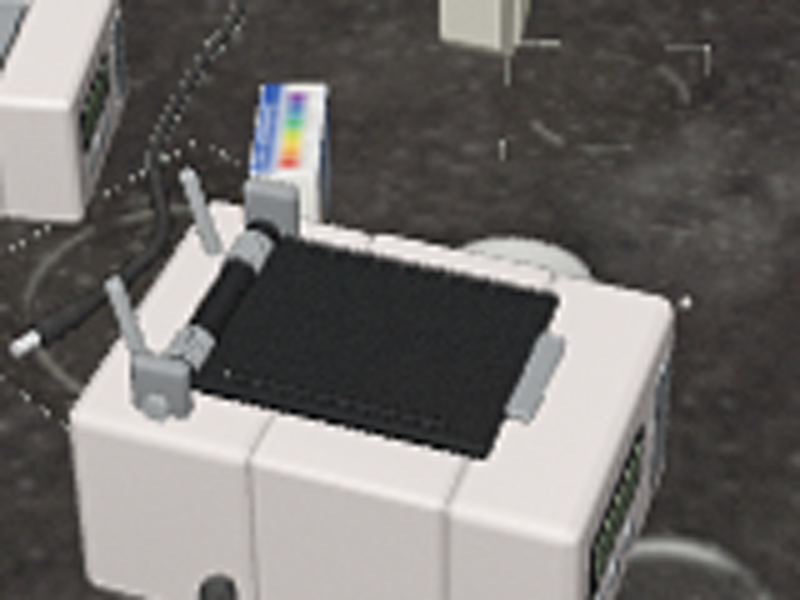

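The picture shows the flap flat and shut over the well, with its edge at a height of about 0.09 m. The robot is clear of it, so I'll hand in.

```bash
python3 -c "
from h import *
print(workorder.hand_in())"
```

```text
the job is handed in; nothing more can be done
None
```

The vial is in the well with the flap shut flat over it and the robot clear, and the job is handed in at about 25 s; no verdict came back, the highest force I read was about 11 N, and I measured neither the seat depth nor the bystanders afterwards.

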